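Set the filter turret to green and hold the lamp on

TASK

On the inspection light, push the filter wheel round by its finger tabs until the green filter has clicked home under the loupe, and take the fingers off the wheel. Then press the white lamp button down with the fingertips and finish while still holding it down, so that the lamp stays lit. Nothing is picked up: the loupe stays seated on its glass stage, and the other things on the bench stay where they are.

Things in the scene. Friction and masses are not known exactly. Their poses are not given: they have to be found in the camera images.
- viewer: Fixed inspection light: round grey plinth (radius 115 mm, top 42 mm over the bench) with a control pod on its -y side (local x -60 to 60, y -105 to -210 mm, same height). Origin on the bench under the wheel's axis; z up, x away from the stage. Light port, glass stage and a white index mark lie on the -x side, toward the robot
- filter_wheel (a joint): Angle of the filter wheel about its upright axle, rad, growing counter-clockwise from above, endless. 0 or whole turns: green filter under the stage. A sprung roller clicks it into six places 60 degrees apart: push a tab sideways with 2 to 3 N until past half a step, then the wheel runs on by itself to the next place and stays there
- wheel_axis (a point): On the wheel's axis, 62 mm over the bench, level with the top of the black wheel disc (radius 66 mm). Six filters lie 44 mm from the axis, counter-clockwise: green, amber, red, blue, clear, grey. An arm from the fixed axle, to 79 mm, carries the stage
- light_port (a point): Centre of the light port, 62 mm over the bench, 44 mm from the axis; fixed. Over it stands the fixed stage, an aluminium disc of radius 26 mm with a glass window, top 74 mm over the bench, its rim to 77 mm
- green_filter (a point): Centre of the green filter (28 mm wide), 62 mm over the bench, 44 mm from the axis; turns with the wheel
- green_tab (a point): Middle of the top of the green-capped tab; turns with the wheel. Six such upright tabs, one beyond each filter with a cap in its colour (clear: white): 9 mm thick, 73 to 97 mm from the axis, 56 to 84 mm over the bench, on stalks from the disc. Around and outside them nothing rises over 42 mm but the lamp button
- lamp_button_top (a point): Centre of the top of the white lamp button on the pod (32 mm wide, in an aluminium ring 48 mm wide whose top is 54 mm over the bench); 64 mm over the bench when up
- lamp_button (a joint): How far the lamp button is pressed, m: 0 up, 0.006 fully down. It springs back when released; about 1.5 N starts it, 5 N is fully down
- loupe: Black eye loupe, 35 mm wide, 27 high, standing loose over the window of the glass stage inside its low rim (42 mm across inside); origin at the centre of its underside, z up
- pot_blue: Bystander: small round clear pot with a blue lid, 52 mm wide, 50 high, standing behind the light
- pot_green: Bystander: small round pot with a green lid, 52 mm wide, 50 high, standing behind the light
- red_pen: Bystander: red pen lying in front, 154 mm long
- tweezers_a: Bystander: steel tweezers lying at the front left, 122 mm long
- caliper: Bystander: digital caliper lying at the front right, 201 mm long, 21 high
- screwdriver: Bystander: precision screwdriver with a yellow end lying at the left, 95 mm long
- vial_red: Bystander: sample vial with a red cap, 45 mm high, standing in the dark tray at the right

How it is judged (in metres and radians):
On the way:
1. the green filter is home under the stage, the fingers are off the light and the lamp button is up (horizontal distance between green_filter and light_port below 0.004 m and velocity of joint filter_wheel between -0.1 and 0.1 rad/s and contact force between the fingers and viewer below 0.2 N and value of joint lamp_button below 0.0015 m), for 0.2 s.
At the end, for the whole second after the job is handed in: The green filter is centred under the stage within 4 mm and the wheel is still; the fingers hold the lamp button down by more than 3.5 of its 6 mm; the loupe stands on the stage within 8 mm of the middle, upright (horizontal distance between green_filter and light_port below 0.004 m and velocity of joint filter_wheel between -0.1 and 0.1 rad/s and value of joint lamp_button above 0.0035 m and contact force between the fingers and viewer above 0.8 N and horizontal distance between loupe and light_port below 0.008 m and z of loupe in the frame of viewer between 0.07 and 0.078 m and angle between loupe's own z axis and vertical below 0.1 rad); the arm keeps its last pose, push and grip.
It fails at once if the loupe is lifted, tipped or knocked out of its seat on the stage (z of loupe in the frame of viewer above 0.085 m or angle between loupe's own z axis and vertical above 0.4 rad or horizontal distance between loupe and light_port above 0.012 m).
It fails at once if another thing on the bench is carried off or knocked about (distance of any of pot_blue, pot_green, vial_red from where it was at the start of the episode above 0.02 m or distance of any of red_pen, tweezers_a, caliper, screwdriver from where it was at the start of the episode above 0.03 m).
It also fails if it takes over 67 s, if anything falls off the work surface, if the arm or the gripper's body presses on something with over 40 N, if the wrist force passes 120 N, or if a joint passes its speed limit or range.

ROBOT

A 6-joint arm with a two-finger parallel gripper is mounted at the origin on a cart in front of the work surface, level with it; the furniture and walls round the work are solid. World frame = base frame: x ahead of the robot, y to its left, z up, the work surface at z = 0. Lengths are in m, angles in degrees, forces in N, time in s.
With the tool pointing down it reaches from about 0.25 to 0.725 m from the base axis. Payload 9.7 kg.
Tool frame: the origin (TCP) lies on the centre line of the jaws, within the pads' length; the fingertips stand tip_reach ahead of it and the grasp point (between the pads) lies 2 mm behind it (tip_reach is the distance from the TCP to the fingertips, in m); z points along the fingers, y is the direction in which the jaws open and shut (so a half turn about z gives the same grasp; the last joint's range is limited). The gripper opens to 85 mm and grips with 20 to 120 N. Pads are 22 mm wide; open, the fingers measure 114 mm over their backs; the gripper's body (76 mm by 85 mm) begins 54 mm behind the grasp point. The pads swing forward as they close: fully open they stand 13 mm farther back than shut.
Start: joints at [-76.089, 4.979, 10.078, 95.1, 0, 90], TCP at [0.132, -0.534, 0.248] pointing down, gripper open.
Joint ranges: [-179.16, 179.16], [-48.56, 103.87], [-65.8, 70.77], [-126.05, 130.52], [-82.76, 87.17], [-180, 180]. Speed limits (degrees/s): [127.2, 127.2, 147.25, 180, 180, 180].

INTERFACE

Orientations are given as [roll, pitch, yaw] about the fixed x, y, z axes, in that order (R = Rz(yaw) Ry(pitch) Rx(roll)).
In Python, from workcell import get_obs, camera, calibration, job_done, tip_reach gives the robot as it stands.
- The arm moves only by the tool apply_moves, never from a script. Its argument "rows" is a list of rows, each a list of 7 numbers: the shift along the world's x, y, z in mm, then the turn, a rotation vector about the world's x, y, z in degrees, then the closure, from 0 (fully open) to 1 (shut). A call has 1 to 20 rows; each row shifts and turns the commanded pose from where the row before left it; what a row does not reach is not made up. A row lasts 1/8 s, in which the tool goes at most 62.5 mm and 10.7 degrees, less where a joint would pass 70% of its speed; a pose out of reach is approached as far as the arm can. A call with a gripper value outside its range is refused whole. The fingers move at their own pace and stop on an object; "grip_force" is the grip in N (left out, the last holds). Time passes only in rows, so rows that do not move let the fingers close. It gives the time, the measured TCP pose, the force and the opening at its end, in the units of the state.
- get_obs(): the state, without advancing time (a new reading comes with each control period).
- camera(name): name is "scene" or "top" or "wrist"; returns the picture (384x512x3 uint8, red, green, blue); there is no depth.
- calibration(name): a dict with "intrinsics" (3x3 intrinsics, pixels), "T" (4x4, takes a point from camera to world coordinates); the wrist camera has in their place "mount" (4x4, takes a point from camera to tool coordinates, whose origin is the TCP and whose axes are the flange's). Camera axes: x right, y down, z forward; pixel columns grow to the right and rows downward; lengths in m; the calibration is good to about 2 mm. A picture is of the moment at which its call begins: read the wrist's pose just before it. calibration takes no time and is no camera call.
- job_done(): hands the job in, once; it reports no verdict.
The state is a dict: "time": time; "q": joint angles; "qd": joint speeds; "joint_efforts": joint torques, N m; "ee_pos": TCP position; "tcp_rot": TCP orientation; "wrist_force": force on the tool from outside, world axes, zero at the start; "torque": the same for the moment, N m; "opening": finger opening in m.
Only numpy, scipy, OpenCV 4.12 (cv2) and the standard library are available. Lean on these libraries where they do the work, as an engineer would, in place of code of your own. Each camera call takes 0.05 s, during which the arm holds its last target.

## Working session

There is one attempt and no reset: what is moved stays moved. The work goes in short steps, Python scripts to look and compute and a tool call to move; the robot and the scene stay as the last step left them, time stands still between calls to the robot, and variables do not carry over. Pictures are saved under pics/ and viewed, and the job is handed in when it is done.

Besides the shell and the picture viewer there is one more tool, called after "Request:" by a JSON object that holds its "name" and its "arguments", one argument or row to a line. apply_moves: Moves the arm, as the interface text tells. Its arguments: {"type":"object","properties":{"rows":{"type":"array","items":{"type":"array","items":{"type":"number"}}},"grip_force":{"type":"number"}},"required":["rows"]}

```bash
mkdir -p pics; python3 - <<'E'
from workcell import *
import cv2
for n in("scene","top"):
    c=calibration(n);print(n,c["intrinsics"],c["T"])
    cv2.imwrite(f"pics/{n}0.png",cv2.resize(camera(n)[:,:,::-1],(800,600),interpolation=cv2.INTER_CUBIC))
print(tip_reach,get_obs(),calibration("wrist"))
E
```

```text
scene [[440.80105845   0.         262.25846862]
 [  0.         440.80105845 196.16091672]
 [  0.           0.           1.        ]] [[-7.81714770e-01 -4.54975993e-01  4.26519478e-01 -1.41541787e-01]
 [-6.23635878e-01  5.70914278e-01 -5.33980505e-01  7.58166733e-01]
 [-5.57749007e-04 -6.83413296e-01 -7.30031476e-01  1.20463580e+00]
 [ 0.00000000e+00  0.00000000e+00  0.00000000e+00  1.00000000e+00]]
top [[417.01996112   0.         267.23831952]
 [  0.         417.01996112 190.32936311]
 [  0.           0.           1.        ]] [[-8.69106721e-03 -9.82053046e-01  1.88404563e-01  1.89081283e-01]
 [-9.99962202e-01  8.58144833e-03 -1.39753107e-03 -5.16051504e-02]
 [-2.44334380e-04 -1.88409588e-01 -9.82090509e-01  1.83347119e+00]
 [ 0.00000000e+00  0.00000000e+00  0.00000000e+00  1.00000000e+00]]
0.017 {'time': 0.1, 'q': array([-7.60878670e+01,  5.00810954e+00,  1.00391410e+01,  9.50974162e+01,
        1.23298542e-03,  9.00011057e+01]), 'qd': array([ 0.03762531, -0.15427682,  0.08581685, -0.09068595, -0.05132798,
       -0.03831648]), 'joint_efforts': array([-1.41759145e-03, -5.21560514e+0
[... 182 characters left out ...]
53e-03,  1.39110259e+01]), 'wrist_force': array([ 0.57048827, -0.83379491,  0.04787729]), 'torque': array([-0.00750266, -0.02390014,  0.02692522]), 'opening': 0.08568902520245118} {'intrinsics': array([[339.23732753,   0.        , 261.77940477],
       [  0.        , 339.23732753, 186.81674108],
       [  0.        ,   0.        ,   1.        ]]), 'mount': array([[-2.98762432e-05, -9.47748809e-01, -3.19017546e-01,
         8.18802868e-02],
       [ 9.99999997e-01, -6.59171850e-06, -7.40678689e-05,
        -6.48230247e-04],
       [ 6.80948607e-05, -3.19017547e-01,  9.47748806e-01,
        -1.25091557e-01],
       [ 0.00000000e+00,  0.00000000e+00,  0.00000000e+00,
         1.00000000e+00]])}
```

View pics/scene0.png

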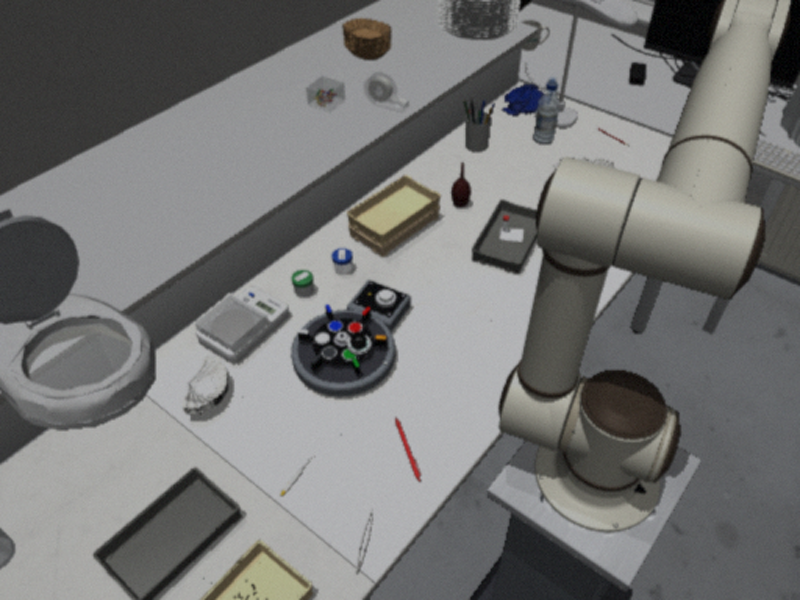

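View pics/top0.png

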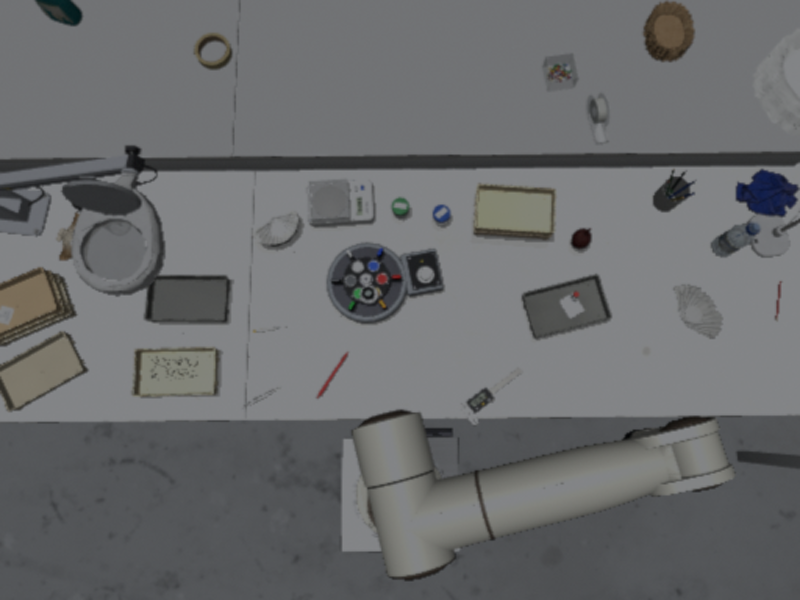

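Viewer centre is at about (366,282) in the top picture, pod and button at (425,274), and the loupe at about (369,294). Next I'll enlarge crops and localise them.

```bash
cat > h.py <<'E'
import numpy as np,cv2
from workcell import *
from scipy.spatial.transform import Rotation as R
def ray(K,T,uv,z):
    d=T[:3,:3]@np.linalg.inv(K)@np.array([uv[0],uv[1],1.]);o=T[:3,3]
    return o+d*(z-o[2])/d[2]
def proj(K,T,p):
    c=T[:3,:3].T@(np.array(p)-T[:3,3]);u=K@c;return u[:2]/u[2]
def wristT():
    o=get_obs();T=np.eye(4);T[:3,:3]=R.from_euler('xyz',o['tcp_rot'],degrees=True).as_matrix();T[:3,3]=o['ee_pos']
    return T@calibration('wrist')['mount']
E
python3 - <<'E'
from h import *
i=cv2.imread('pics/top0.png');cv2.imwrite('pics/c1.png',cv2.resize(i[220:340,310:460],(750,600),interpolation=cv2.INTER_CUBIC))
i=cv2.imread('pics/scene0.png');cv2.imwrite('pics/c2.png',cv2.resize(i[270:400,280:420],(646,600),interpolation=cv2.INTER_CUBIC))
c=calibration('top')
s=512/800
for n,uv,z in(('plinth c',(366.5,282),.042),('button',(425,274),.064),('loupe',(369,294),.1)):
    print(n,ray(c['intrinsics'],c['T'],(uv[0]*s,uv[1]*s),z))
E
```

```text
plinth c [0.57808034 0.08905295 0.042     ]
button [ 0.59466488 -0.07541415  0.064     ]
loupe [0.53214021 0.07751799 0.1       ]
```

View pics/c1.png

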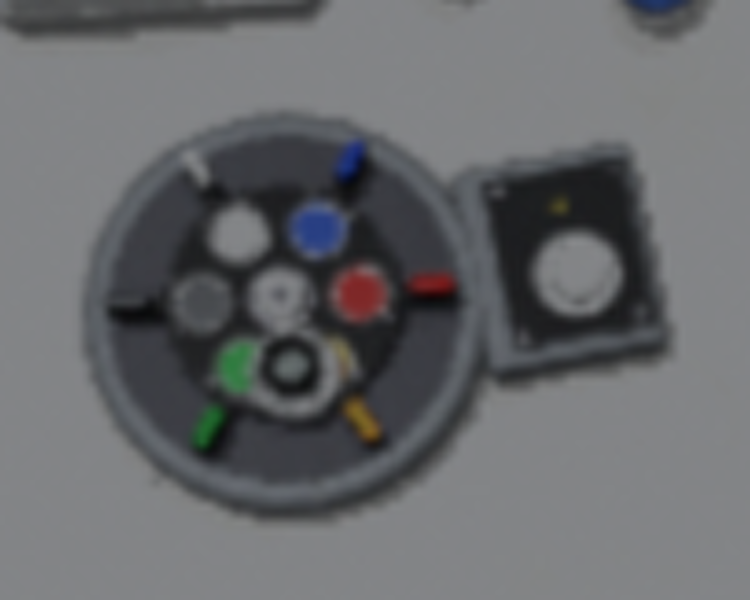

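View pics/c2.png

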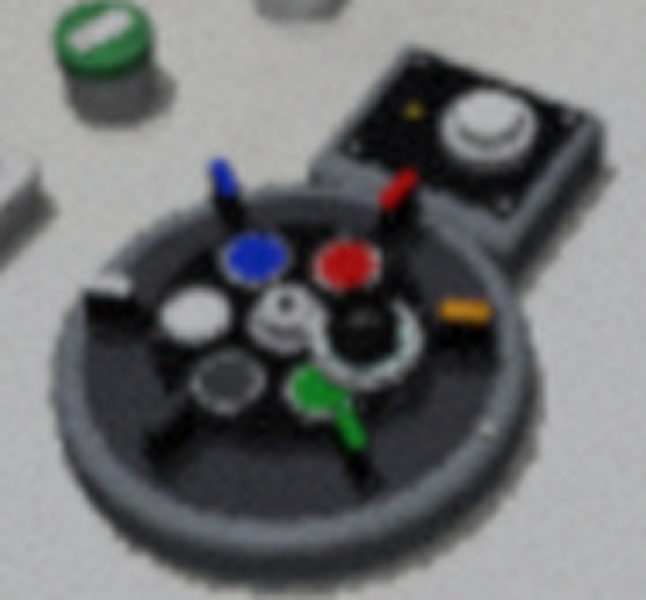

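Request:
{"name": "apply_moves", "arguments": {
  "rows": [
    [23,36.5,0,0,0,0,1],
    [23,36.5,0,0,0,0,1],
    [23,36.5,0,0,0,0,1],
    [23,36.5,0,0,0,0,1],
    [23,36.5,0,0,0,0,1],
    [23,36.5,0,0,0,0,1],
    [23,36.5,0,0,0,0,1],
    [23,36.5,0,0,0,0,1],
    [23,36.5,0,0,0,0,1],
    [23,36.5,0,0,0,0,1],
    [23,36.5,0,0,0,0,1],
    [23,36.5,0,0,0,0,1],
    [23,36.5,0,0,0,0,1],
    [23,36.5,0,0,0,0,1],
    [13,36.5,0,0,0,0,1],
    [0,30,0,0,0,0,1],
    [0,0,0,0,0,0,1],
    [0,0,0,0,0,0,1]
  ]
}}

```text
time: 2.35
ee_pos: [0.4671, 0.0434, 0.2481]
tcp_rot: [180.0, 0.0, 13.9]
wrist_force: [-0.9, -0.8, 0.2]
opening: -0.0
```

```bash
python3 - <<'E'
from h import *
T=wristT();np.save('T1.npy',T);i=camera('wrist')
print(get_obs());cv2.imwrite('pics/w1raw.png',i[:,:,::-1])
cv2.imwrite('pics/w1.png',cv2.resize(i[:,:,::-1],(800,600),interpolation=cv2.INTER_CUBIC))
E
```

```text
{'time': 2.4, 'q': array([ 5.27235651e+00, -6.04453134e+00, -8.70534805e-01,  9.51848890e+01,
       -1.15738666e-02,  1.71389003e+02]), 'qd': array([-0.47482404, -0.12850545,  0.05166603, -0.04052851,  0.03797783,
        0.15136208]), 'joint_efforts': array([ 7.06079453e-01, -3.95568573e+01,  4.64402997e+01, -7.78624584e-03,
        2.00738845e-02,  1.19567718e-03]), 'ee_pos': array([0.46713531, 0.04305316, 0.248203  ]), 'tcp_rot': array([1.79990187e+02, 1.25025806e-02, 1.38833533e+01]), 'wrist_force': array([ 0.14489292,  0.02688458, -1.05056491]), 'torque': array([-0.00724133, -0.04487685, -0.00295612]), 'opening': 0.00031430134949550747}
```

View pics/w1.png

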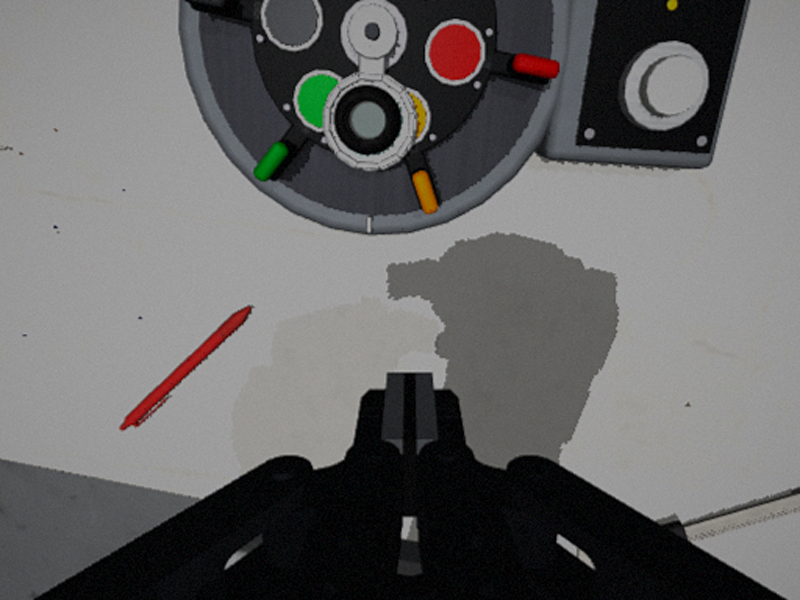

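The close-up shows green tab at (272,160), amber tab (426,192), red tab (534,66), index (369,225), hub (372,31), loupe (368,120), button (680,80).

```bash
python3 - <<'E'
from h import *
T=np.load('T1.npy');K=calibration('wrist')['intrinsics'];s=.64
P={}
for n,uv,z in(('gt',(272,160),.084),('at',(426,192),.084),('rt',(536,66),.084),('idx',(369,225),.042),('hub',(372,31),.079),('gf',(319,100),.062),('rf',(455,52),.062),('grf',(291,19),.062),('loupe',(368,120),.101),('stage',(370,121),.077),('btn',(682,80),.064),('ring',(665,87),.054)):
    P[n]=ray(K,T,(uv[0]*s,uv[1]*s),z);print(n,P[n].round(4))
h=P['hub'];ang=lambda a:np.degrees(np.arctan2(*(a-h)[1::-1]))
for n in P:print(n,'r',np.hypot(*(P[n]-h)[:2]).round(4),ang(P[n]).round(1))
E
```

```text
gt [0.5061 0.1287 0.084 ]
at [0.5095 0.0451 0.084 ]
rt [0.5838 0.0071 0.084 ]
idx [0.4754 0.0722 0.042 ]
hub [0.58   0.0912 0.079 ]
gf [0.5413 0.1136 0.062 ]
rf [0.5827 0.0472 0.062 ]
grf [0.5773 0.1355 0.062 ]
loupe [0.5386 0.0824 0.101 ]
stage [0.5377 0.0829 0.077 ]
btn [ 0.5987 -0.0759  0.064 ]
ring [ 0.5947 -0.0726  0.054 ]
gt r 0.0829 153.1
at r 0.0843 -146.8
rt r 0.0842 -87.5
idx r 0.1063 -169.7
hub r 0.0 0.0
gf r 0.0448 149.9
rf r 0.044 -86.5
grf r 0.0444 93.6
loupe r 0.0423 -168.0
stage r 0.0431 -168.9
btn r 0.1681 -83.6
ring r 0.1645 -84.9
```

Wheel is at about -38°, with green at 152.5° and the stage at 190.5°. It has to turn counter-clockwise, so I'll come down on the clockwise side of the green tab.

Request:
{"name": "apply_moves", "arguments": {
  "rows": [
    [6,16.5,-10,0,0,9.5,1],
    [6,16.5,-10,0,0,9.5,1],
    [6,17,-10,0,0,9.5,1],
    [6,17,-10,0,0,9.5,1],
    [6,17,-10,0,0,9.5,1],
    [7,17,-10,0,0,9.5,1],
    [7,16,-10,0,0,9.5,1],
    [0,0,-20,0,0,0,1],
    [0,0,-20,0,0,0,1],
    [0,0,-20,0,0,0,1],
    [0,0,-20,0,0,0,1],
    [0,0,-13,0,0,0,1],
    [0,0,0,0,0,0,1]
  ]
}}

```text
time: 4.03
ee_pos: [0.5109, 0.1599, 0.0846]
tcp_rot: [-179.9, 0.0, 80.4]
wrist_force: [0.6, 0.5, 0.3]
opening: 0.0002
```

```bash
python3 - <<'E'
from h import *
T=wristT();np.save('T2.npy',T);i=camera('wrist')
print(get_obs()['ee_pos'],get_obs()['wrist_force'])
cv2.imwrite('pics/w2.png',cv2.resize(i[:,:,::-1],(800,600),interpolation=cv2.INTER_CUBIC))
E
```

```text
[0.51126239 0.16019238 0.08542052] [0.08500503 0.42366077 0.57454478]
```

View pics/w2.png

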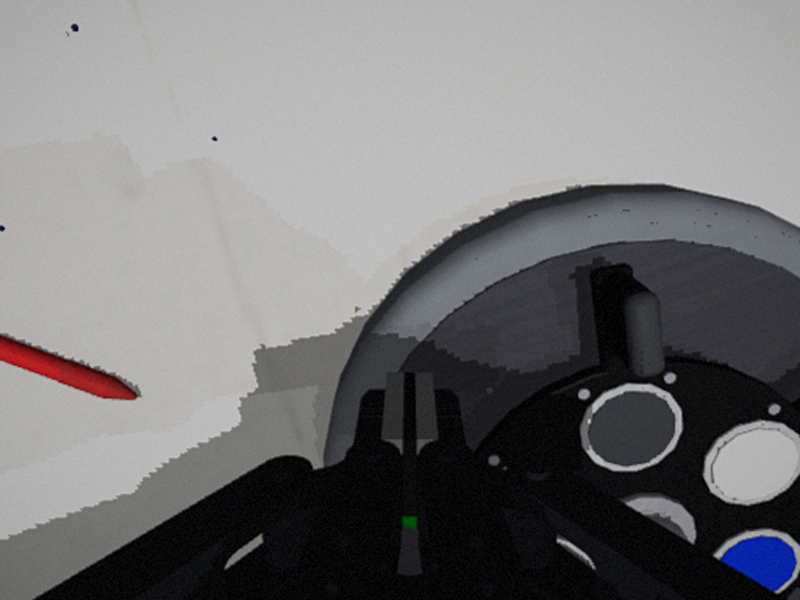

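Request:
{"name": "apply_moves", "arguments": {
  "rows": [
    [-2,-4,0,0,0,0,1],
    [-2,-4,0,0,0,0,1],
    [-2,-4,0,0,0,0,1],
    [-2,-3,0,0,0,0,1],
    [-2,-3.5,0,0,0,0,1],
    [-2,-3.5,0,0,0,0,1],
    [-2,-3.5,0,0,0,0,1],
    [-2,-3.5,0,0,0,0,1],
    [-1.5,-3.5,0,0,0,0,1],
    [-1.5,-3.5,0,0,0,0,1]
  ]
}}

```text
time: 5.32
ee_pos: [0.4921, 0.1244, 0.0853]
tcp_rot: [-180.0, 0.0, 80.4]
wrist_force: [1.0, 0.6, 0.7]
opening: -0.0001
```

```bash
python3 - <<'E'
from h import *
i=camera('top')
print(get_obs()['ee_pos'],get_obs()['wrist_force'])
cv2.imwrite('pics/t3.png',cv2.resize(i[140:218,198:295,::-1],(746,600),interpolation=cv2.INTER_CUBIC))
i=camera('scene')
cv2.imwrite('pics/s3.png',cv2.resize(i[172:258,178:270,::-1],(642,600),interpolation=cv2.INTER_CUBIC))
E
```

```text
[0.49189714 0.12405464 0.08524876] [-0.61047523 -0.4235702   0.11086346]
```

View pics/t3.png

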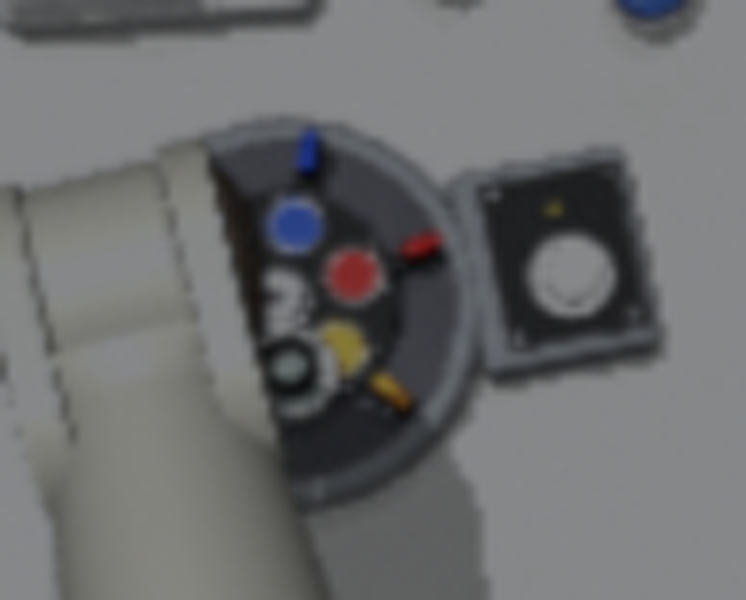

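View pics/s3.png

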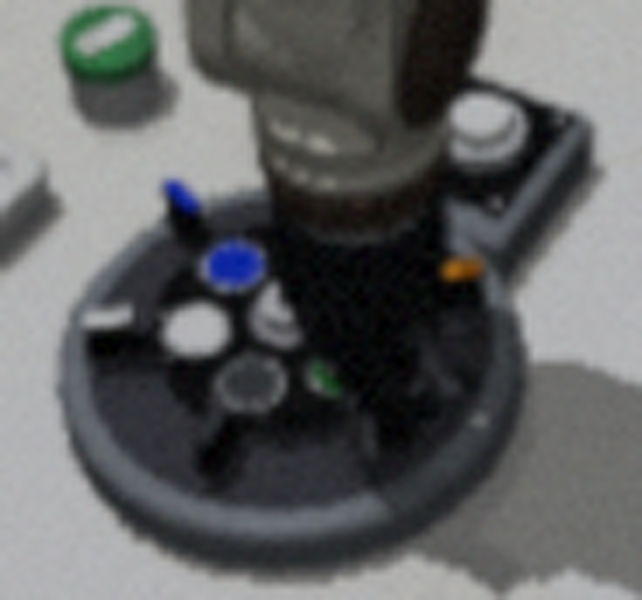

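Request:
{"name": "apply_moves", "arguments": {
  "rows": [
    [0,0,0,0,0,0,1],
    [0,0,0,0,0,0,1],
    [0,0,0,0,0,0,1],
    [0,0,0,0,0,0,1]
  ]
}}

```text
time: 5.92
ee_pos: [0.4922, 0.1247, 0.0853]
tcp_rot: [-180.0, 0.0, 80.4]
wrist_force: [0.5, -0.2, 1.0]
opening: 0.0001
```

```bash
python3 - <<'E'
from h import *
i=camera('top')
print(get_obs()['ee_pos'],get_obs()['wrist_force'])
cv2.imwrite('pics/t4.png',cv2.resize(i[140:218,198:295,::-1],(746,600),interpolation=cv2.INTER_CUBIC))
E
```

```text
[0.49220529 0.12468191 0.08524467] [-0.13639272  0.15477114 -0.0825019 ]
```

View pics/t4.png

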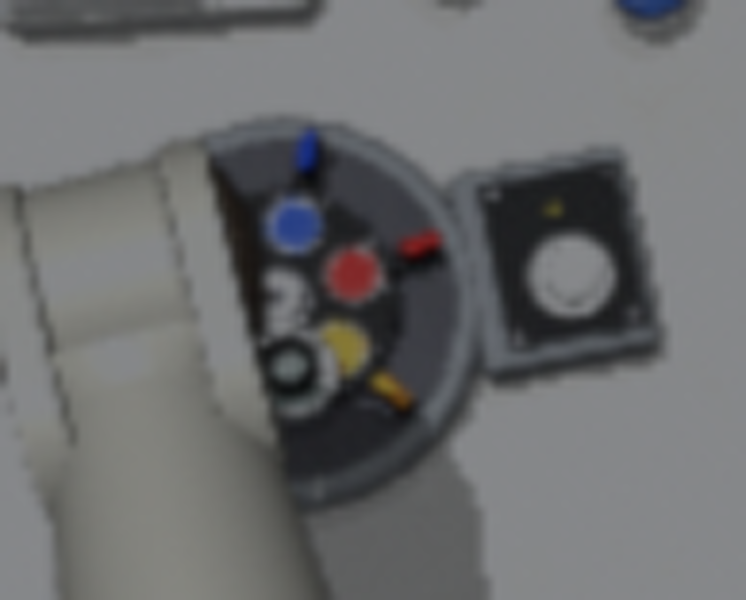

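Request:
{"name": "apply_moves", "arguments": {
  "rows": [
    [-1,-3,0,0,0,0,1],
    [-1,-3,0,0,0,0,1],
    [-0.5,-3,0,0,0,0,1],
    [0,0,0,0,0,0,1]
  ]
}}

```text
time: 6.48
ee_pos: [0.4897, 0.1153, 0.0853]
tcp_rot: [-180.0, 0.0, 80.4]
wrist_force: [0.0, -0.4, -0.2]
opening: 0.0002
```

```bash
python3 - <<'E'
from h import *
i=camera('top')
print(get_obs()['ee_pos'],get_obs()['wrist_force'])
cv2.imwrite('pics/t5.png',cv2.resize(i[140:218,198:295,::-1],(746,600),interpolation=cv2.INTER_CUBIC))
E
```

```text
[0.48972468 0.1154702  0.08532291] [-0.13399033  0.06645423  1.14329725]
```

View pics/t5.png

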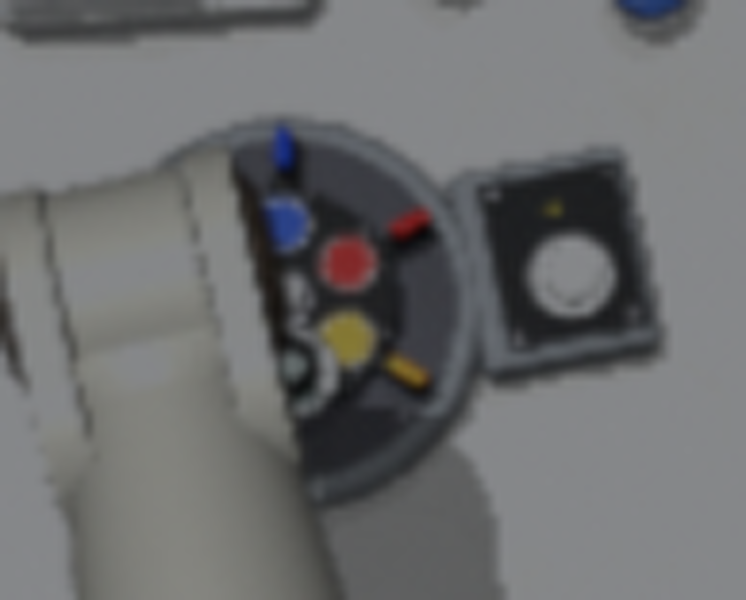

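Request:
{"name": "apply_moves", "arguments": {
  "rows": [
    [-0.5,-3,0,0,0,0,1],
    [-0.5,-3,0,0,0,0,1],
    [0,0,0,0,0,0,1],
    [0,0,0,0,0,0,1]
  ]
}}

```text
time: 7.02
ee_pos: [0.4887, 0.1096, 0.0853]
tcp_rot: [180.0, -0.0, 80.4]
wrist_force: [-0.1, 0.7, -0.1]
opening: 0.0002
```

```bash
python3 - <<'E'
from h import *
i=camera('top')
print(get_obs()['ee_pos'],get_obs()['wrist_force'])
cv2.imwrite('pics/t6.png',cv2.resize(i[140:218,198:295,::-1],(746,600),interpolation=cv2.INTER_CUBIC))
E
```

```text
[0.48873602 0.10965925 0.08528097] [-0.78050297  0.94781407 -0.08035327]
```

View pics/t6.png

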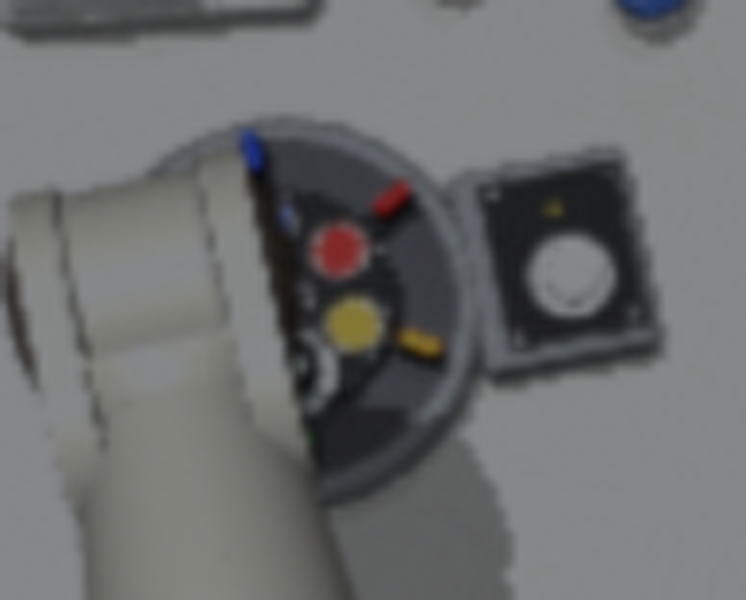

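It clicked, with a 13° jump for a 4° finger move. Backing off and looking.

Request:
{"name": "apply_moves", "arguments": {
  "rows": [
    [-2,7,0,0,0,0,1],
    [-2,7,0,0,0,0,1],
    [0,0,20,0,0,0,1],
    [0,0,30,0,0,0,1],
    [0,0,40,0,0,0,1],
    [-2,-10,40,0,0,-9.5,1],
    [-2,-10,30,0,0,-9.5,1],
    [-2,-10,5,0,0,-9.5,1],
    [-2,-10,0,0,0,-9.5,1],
    [-2,-10,0,0,0,-9.5,1],
    [-2,-10,0,0,0,-9.5,1],
    [-2,-10,0,0,0,-9.5,1],
    [0,-10,0,0,0,0,1],
    [0,0,0,0,0,0,1],
    [0,0,0,0,0,0,1]
  ]
}}

```text
time: 8.95
ee_pos: [0.4708, 0.0439, 0.2503]
tcp_rot: [-180.0, -0.0, 14.0]
wrist_force: [-0.5, -0.1, -0.1]
opening: -0.0002
```

```bash
python3 - <<'E'
from h import *
T=wristT();np.save('T3.npy',T);i=camera('wrist')
print(get_obs()['ee_pos'],get_obs()['wrist_force'],get_obs()['q'])
cv2.imwrite('pics/w4.png',cv2.resize(i[:,:,::-1],(800,600),interpolation=cv2.INTER_CUBIC))
E
```

```text
[0.47076734 0.04391218 0.25025396] [-0.53060847 -0.68226195 -0.07582806] [ 5.32548680e+00 -5.50977287e+00 -1.50895929e-01  9.53608079e+01
  6.21430095e-03  1.71315919e+02]
```

View pics/w4.png

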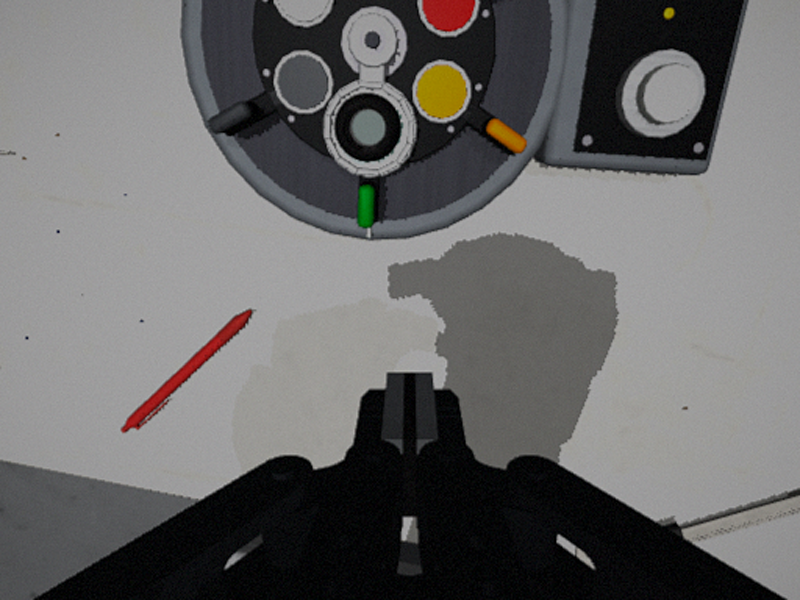

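```bash
python3 - <<'E'
from h import *
T=np.load('T3.npy');K=calibration('wrist')['intrinsics'];s=.64
P={}
for n,uv,z in(('hub',(373,40),.079),('gt',(366,205),.084),('at',(507,135),.084),('grt',(236,118),.084),('af',(442,92),.062),('grf',(303,82),.062),('idx',(369,233),.042),('loupe',(368,128),.101),('stage',(370,129),.077),('btn',(673,88),.064),('ring',(661,93),.054)):
    P[n]=ray(K,T,(uv[0]*s,uv[1]*s),z)
h=P['hub']
for n in P:
    a=P[n]-h;print(n,P[n].round(4),np.hypot(*a[:2]).round(4),(np.degrees(np.arctan2(a[1],a[0]))%360).round(1))
c=calibration('top')
i=camera('top');cv2.imwrite('pics/t7.png',cv2.resize(i[140:218,198:295,::-1],(746,600),interpolation=cv2.INTER_CUBIC))
E
```

```text
hub [0.58   0.0907 0.079 ] 0.0 0.0
gt [0.4981 0.0758 0.084 ] 0.0833 190.4
at [0.5522 0.0116 0.084 ] 0.0839 250.6
grt [0.526  0.1515 0.084 ] 0.0813 131.6
af [0.5654 0.0494 0.062 ] 0.0438 250.6
grf [0.5519 0.125  0.062 ] 0.0443 129.4
idx [0.4736 0.0717 0.042 ] 0.1081 190.2
loupe [0.5386 0.0824 0.101 ] 0.0423 191.4
stage [0.5373 0.0828 0.077 ] 0.0434 190.5
btn [ 0.598  -0.0729  0.064 ] 0.1647 276.3
ring [ 0.5955 -0.0718  0.054 ] 0.1633 275.4
```

View pics/t7.png

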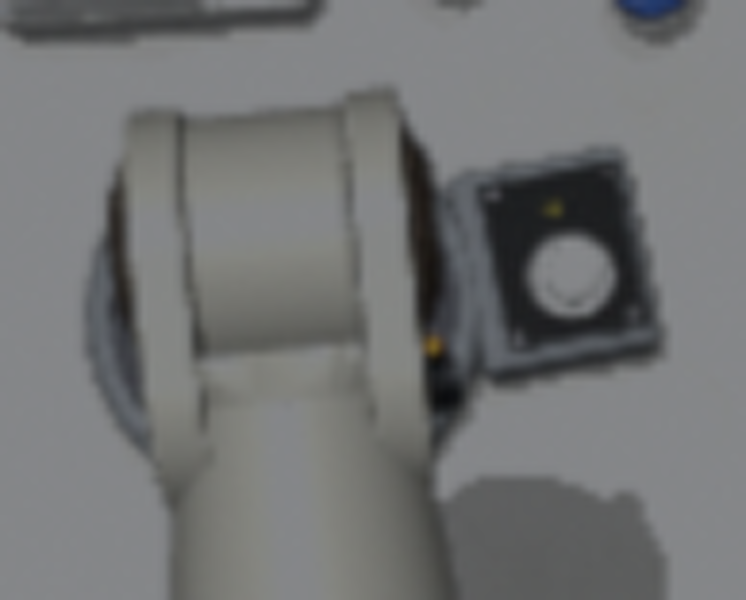

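Green tab sits at 190.4° against 190.5° for the stage, so it is home, and the fingers are clear. Button centre is about (0.597,-0.073).

Request:
{"name": "apply_moves", "arguments": {
  "rows": [
    [21,-19.5,0,0,0,0,1],
    [21,-19.5,0,0,0,0,1],
    [21,-19.5,0,0,0,0,1],
    [21,-19.5,0,0,0,0,1],
    [21,-19.5,0,0,0,0,1],
    [21,-19.5,0,0,0,0,1],
    [0,0,-30,0,0,0,1],
    [0,0,-35,0,0,0,1],
    [0,0,-35,0,0,0,1],
    [0,0,-35,0,0,0,1],
    [0,0,-20,0,0,0,1],
    [0,0,0,0,0,0,1],
    [0,0,0,0,0,0,1]
  ]
}}

```text
time: 10.68
ee_pos: [0.5972, -0.0732, 0.0964]
tcp_rot: [180.0, -0.1, 13.9]
wrist_force: [0.1, 0.2, -0.0]
opening: 0.0003
```

```bash
python3 - <<'E'
from h import *
i=camera('wrist')
print(get_obs()['ee_pos'],get_obs()['wrist_force'],get_obs()['q'])
cv2.imwrite('pics/w5.png',cv2.resize(i[:,:,::-1],(800,600),interpolation=cv2.INTER_CUBIC))
E
```

```text
[ 0.59739353 -0.07328203  0.09664117] [ 0.54127571 -0.54309843 -0.35263485] [-6.99400459e+00  1.16543575e+01  7.71593135e-01  7.90167739e+01
  1.10720289e-03  1.59068255e+02]
```

View pics/w5.png

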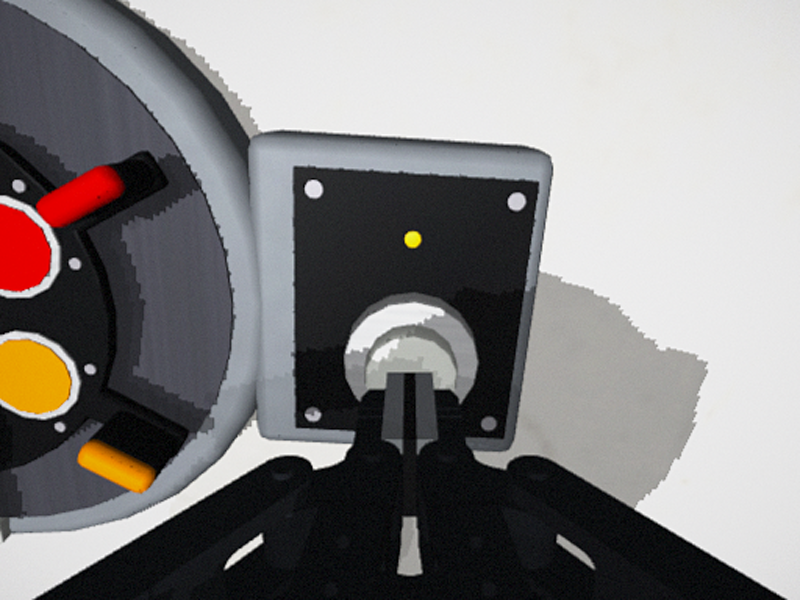

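The fingertips (408,380) are centred over the button (410,365). Now pressing down.

Request:
{"name": "apply_moves", "arguments": {
  "rows": [
    [0,0,-6,0,0,0,1],
    [0,0,-5,0,0,0,1],
    [0,0,-3,0,0,0,1],
    [0,0,-2,0,0,0,1],
    [0,0,-2,0,0,0,1],
    [0,0,0,0,0,0,1],
    [0,0,0,0,0,0,1]
  ]
}}

```text
time: 11.6
ee_pos: [0.5966, -0.0733, 0.0775]
tcp_rot: [-180.0, 0.0, 13.9]
wrist_force: [-2.5, -0.1, 3.6]
opening: -0.0002
```

Request:
{"name": "apply_moves", "arguments": {
  "rows": [
    [0,0,-2,0,0,0,1],
    [0,0,-1,0,0,0,1],
    [0,0,0,0,0,0,1],
    [0,0,0,0,0,0,1]
  ]
}}

```text
time: 12.1
ee_pos: [0.5968, -0.0734, 0.075]
tcp_rot: [180.0, -0.0, 13.9]
wrist_force: [-4.2, 0.9, 8.6]
opening: -0.0004
```

```bash
python3 - <<'E'
from h import *
f=[]
for k in range(6):
    i=camera('wrist');f.append(get_obs()['wrist_force'])
print(get_obs()['ee_pos'],np.mean(f,0))
cv2.imwrite('pics/w6.png',cv2.resize(i[:,:,::-1],(800,600),interpolation=cv2.INTER_CUBIC))
E
```

```text
[ 0.59681409 -0.07338247  0.07500592] [-4.91607076  0.30703763  8.89161501]
```

View pics/w6.png

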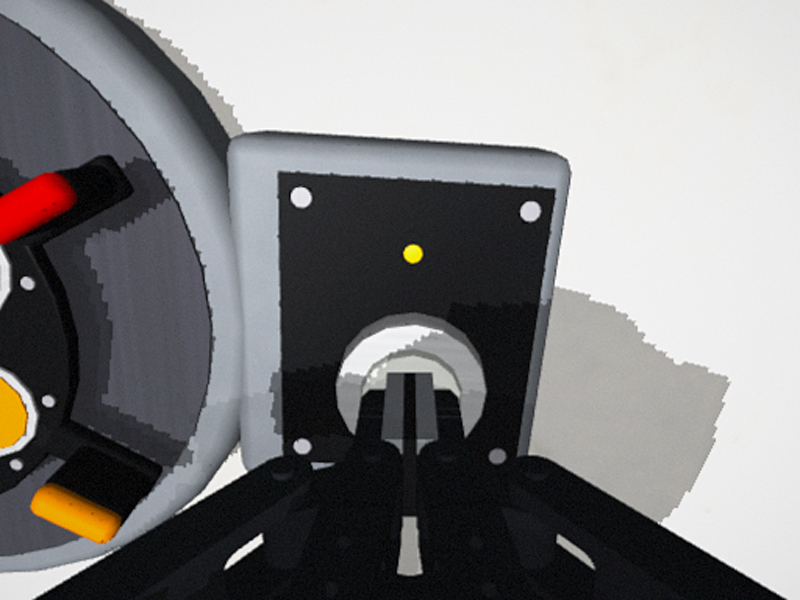

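```bash
python3 - <<'E'
from h import *
i=camera('top');a=cv2.resize(i[140:218,198:295,::-1],(746,600),interpolation=cv2.INTER_CUBIC)
cv2.imwrite('pics/t8.png',a)
print(get_obs()['wrist_force'],get_obs()['ee_pos'])
E
```

```text
[-4.36801466  1.05985808  8.17201411] [ 0.59680962 -0.07337765  0.07501225]
```

View pics/t8.png

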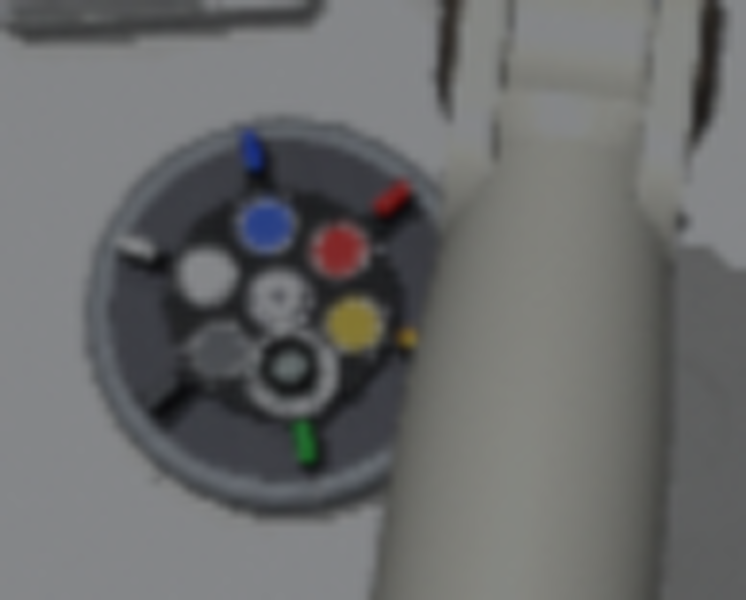

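Green is still under the loupe at (290,365), and the loupe is in its seat. The button is held with about 8 N, and the fingertips are at 58 mm, which is fully down. Handing in.

```bash
python3 -c "
from workcell import *
print(job_done())"
```

```text
the job is handed in; nothing more can be done
None
```

The green filter is home under the loupe, and I handed the job in with the closed fingertips still holding the lamp button down. I pushed the green tab counter-clockwise until the wheel clicked, then backed the fingers off the wheel before pressing.

**Wheel:** after I backed off, the green tab measured 190.4° against 190.5° for the stage. It was still there in the top picture taken during the press.

**Button:** the fingertips were at about 58 mm, which is full travel, pushing down with 8–9 N (5 N is fully down). There was also a sideways push of about 4–5 N, which I took to be friction against the button and did not correct.

**Loupe and other things:** the loupe looked centred and upright in the last top picture. I did not measure the bystanders again, but nothing touched them and no unexpected force showed up.

**Not confirmed:**
- **Lamp:** I could not tell in the pictures whether it was lit, so that rests on the button's position and force.
- **Wheel start:** it started about 38° short of home, between click places. It only ran on by itself near the end of the push, not at half a step.

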